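# Show the pin carrier to the inspection camera

## Robot

A 6-joint arm with a two-finger parallel gripper is mounted at the origin on the work surface. World frame = base frame: x ahead of the robot, y to its left, z up, the work surface at z = 0. Lengths are in mm, angles in degrees, forces in N, time in s.
With the tool pointing down it reaches from about 300 to 775 mm from the base axis. Payload 14.6 kg.
Tool frame: the origin (TCP) lies midway between the tips of the shut fingers; the grasp point (between the pads) lies ctrl.grip_point_offset behind it (ctrl.grip_point_offset is the distance from the TCP to the grasp point, in mm); z points along the fingers, y is the line along which they close (so a half turn about z gives the same grasp; the last joint's range is limited). The gripper opens to 94 mm and grips with 3 to 60 N. Pads are 16 mm wide; open, the fingers measure 119 mm over their backs; the gripper's body (75 mm by 177 mm) begins 78 mm behind the grasp point.
Start: joints at [70.898, 17.183, 87.147, -0, 75.671, -3.816], TCP at [145.003, 530.531, 205.446] pointing down, gripper open.
Joint ranges: [-173.82, 173.82], [-45.26, 126.66], [13.44, 144.39], [-59.66, 239.66], [0, 175.72], [-146.38, 146.38]. Speed limits (degrees/s): [127.2, 127.2, 147.25, 180, 180, 180].

## Interface

Orientations are given as a 3x3 rotation matrix whose columns are the frame's x, y, z axes.
In Python, from rig import sensors, vision, workorder, ctrl gives the robot as it stands.
- The arm moves only by the tool step_arm, never from a script. Its argument "motion" is a list of rows, each a list of 3 entries, a list of its own where there are three numbers: the shift along the tool's x, y, z in parts of the range, where 1.0 means 0.8 m, then the turn, a rotation vector about the tool's x, y, z in shares of 4 rad (1.0 is 4 rad), then the opening, from 0 (shut) to 1 (fully open). A call has 1 to 20 rows; each row is the pose to reach, as a shift and turn from the pose commanded when the call began, along the tool's axes at that moment; what a row does not reach only later rows make up. A row lasts 1/12 s, in which the tool goes at most 41.7 mm and 7.16 degrees, less where a joint would pass 70% of its speed; a pose out of reach is approached as far as the arm can. Shift and turn numbers lie between -1 and 1, and a call with a number outside is refused. A call with a gripper value outside its range is refused whole. The fingers move at their own pace and stop on an object; "grip_force" is the grip in N (left out, the last holds). Time passes only in rows, so rows that repeat a pose let the fingers close. It gives the time, the measured TCP pose, the force, the opening and the grip force at its end, in the units of the state.
- sensors.observe(): the state, without advancing time (a new reading comes with each control period).
- vision.grab_frame(name): name is "side" or "top"; returns the picture (384x512x3 uint8, red, green, blue); there is no depth.
- vision.camera_info(name): a dict with "fov_y" (degrees; the focal length in pixels is half the picture's height over the tangent of half this angle, whatever the lens; pixels are square), "cx", "cy" (the principal point, pixels), "k1" (the pictures are not rectified: a ray, as slopes to the right and down, at radius r is drawn at 1 + k1 r^2 times it, then the intrinsics apply), "extrinsics" (4x4, takes a point from camera to world coordinates). Camera axes: x right, y down, z forward; pixel columns grow to the right and rows downward; lengths in mm; the calibration is good to about 2 mm. A picture is of the moment at which its call begins. camera_info takes no time and is no camera call.
- workorder.job_done(): hands the job in; it is judged then, once.
The state is a dict: "time": time; "qpos": joint angles; "qd": joint speeds; "effort": joint torques, N m; "tool_pos": TCP position; "orientation": TCP orientation; "force": force on the tool from outside, world axes, zero at the start; "moment": the same for the moment, N m; "width": opening from 0.0 (shut) to 1.0 (fully open); "grip_force": force on a finger pad.
Only numpy, scipy, OpenCV 4.12 (cv2) and the standard library are available. Lean on these libraries where they do the work, as an engineer would, in place of code of your own. Each camera call takes 0.05 s, during which the arm holds its last target. There are 200 camera calls.

## Task

Press the green start button fully down and let it come back up. Then lift the blue pin carrier out of its nest by its orange handle, keeping it level so that all four pins stay in, and hold it still and level 150 mm in front of the inspection camera's lens, its row of pins centred at lens height and broadside to the camera. Finish while still holding it there, without bumping the camera or shifting the bins and pliers.

Things in the scene. Friction and masses are not known exactly. Their poses are not given: they have to be found in the camera images.
- nest: Brown fixture plate fixed to the table, 120 x 210 mm (x, y), 12 mm thick, with steel corner guides (tops 20 mm above the table) 3.5 mm clear of the carrier all round. The carrier starts in its middle, axes parallel. Origin: centre of its underside.
- carrier: Loose blue block 50 x 140 x 20 mm (x, y, z), 0.2 to 0.4 kg, in the nest; lifts straight out. Square orange post handle 20 x 20 mm in its middle, sides parallel to the block's, up to 110 mm above the underside. Four loose pins stand in blind holes in a row along y, two each side of the handle, tops 51 mm above the underside. Origin: centre of the underside; z up.
- carrier_grip (a point): Point on the axis of the orange handle, 90 mm above the carrier's underside (20 mm below the handle's top): a good place to grip. Axes as the carrier's.
- carrier_mid (a point): Point on the carrier's axis, 35 mm above its underside, in the middle of the row of pins at half the height they stand out of the block (55 mm below carrier_grip). This is the point to bring in front of the lens. Axes as the carrier's.
- pin0: Loose steel pin, 10 mm diameter, 45 mm long, 25 g, standing in an 11.5 mm hole, 14 mm deep, of the carrier, 55 mm from its middle towards -y. Origin: centre of its lower end, 6 mm above the carrier's underside.
- pin1: Loose steel pin, 10 mm diameter, 45 mm long, 25 g, standing in an 11.5 mm hole, 14 mm deep, of the carrier, 30 mm from its middle towards -y. Origin: centre of its lower end, 6 mm above the carrier's underside.
- pin2: Loose steel pin, 10 mm diameter, 45 mm long, 25 g, standing in an 11.5 mm hole, 14 mm deep, of the carrier, 30 mm from its middle towards +y. Origin: centre of its lower end, 6 mm above the carrier's underside.
- pin3: Loose steel pin, 10 mm diameter, 45 mm long, 25 g, standing in an 11.5 mm hole, 14 mm deep, of the carrier, 55 mm from its middle towards +y. Origin: centre of its lower end, 6 mm above the carrier's underside.
- control_box: Yellow box 90 x 90 x 45 mm fixed to the table, with the green start button in the middle of its top. Origin: centre of its underside.
- start_top (a point): Centre of the top face of the round green button (36 mm diameter), which is pressed straight down.
- start (a joint): Travel of the start button in m: 0 released, 0.006 fully down. A spring returns it; fully down takes about 5 N.
- camera: Grey inspection camera on a stand fixed to the table: base 120 x 120 mm, aluminium column, housing and black lens with a white ring light, topmost point 217 mm above the table. It looks level along its own -x; the lens axis is 180 mm above the table. Origin: on the table straight below the lens's front face; the base lies 10 to 130 mm from it towards +x; z up.
- view_point (a point): The point on the lens axis 150 mm in front of the lens, 180 mm above the table, where carrier_mid is to be held. Axes as the camera's: the carrier's row (its y) is to be parallel to the y axis, either way round.
- green_bin: Green open parts bin 110 x 150 x 65 mm (x, y, z) with spare pins in it, standing on the table. Bystander. Origin: centre of its underside.
- blue_bin: Blue open parts bin 110 x 150 x 65 mm (x, y, z) with spare pins in it, standing on the table. Bystander. Origin: centre of its underside.
- pliers: Pliers with red handles, 172 mm long, 54 mm wide, 16 mm high, lying on the table along their x (jaws to +x). Bystander. Origin: near the pivot, on the table.
There are look-alikes about, which are no part of the job. What is shaped like the carrier but pink is not meant. Several things have the shape of the control_box; the one meant has the colours described above.

How it is judged (in metres and radians):
On the way, in this order (a step that is already met when the one before it is completed fails the run):
1. the start button is pressed fully down (value of joint start above 0.0045 m), for 0.05 s.
2. the start button is released (value of joint start below 0.0015 m), for 0.1 s.
3. the carrier is lifted level, clear of its nest, with its pins (height (world z) of carrier above 0.04 m and angle between carrier's own z axis and vertical below 0.25 rad and contact force between carrier and nest below 0.2 N), for 0.2 s.
At the end, for the whole second after the job is handed in: Gripper holding the carrier, clear of nest and camera: carrier_mid within 40 mm of view_point along the lens axis, 30 mm sideways and in height; level to 0.12 rad, row parallel to camera y to 0.26 rad; under 20 mm/s and 0.15 rad/s; all four pins in its holes; button up (x of carrier_mid in the frame of camera between -0.19 and -0.11 m and y of carrier_mid in the frame of camera between -0.03 and 0.03 m and z of carrier_mid in the frame of camera between 0.15 and 0.21 m and angle between carrier's own z axis and vertical below 0.12 rad and angle between the y axis of carrier and the y axis of camera, either way round below 0.26 rad and linear speed of carrier below 0.02 m/s and angular speed of carrier below 0.15 rad/s and contact force between the fingers and carrier above 1 N and contact force between carrier and camera below 0.2 N and contact force between carrier and nest below 0.2 N and value of joint start below 0.0015 m and z of pin0 in the frame of carrier between 0 and 0.014 m and distance between each of pin0, pin1, pin2, pin3 and carrier below 0.066 m and z of pin1 in the frame of carrier between 0 and 0.014 m and z of pin2 in the frame of carrier between 0 and 0.014 m and z of pin3 in the frame of carrier between 0 and 0.014 m); the arm keeps its last pose, push and grip.
It fails at once if a bin or the pliers is displaced by more than 30 mm (distance of any of green_bin, blue_bin, pliers from where it was at the start of the episode above 0.03 m).
It fails at once if the carrier is tipped by more than 0.4 rad (angle between carrier's own z axis and vertical above 0.4 rad).
It fails at once if the camera is struck or pushed (over 4 N) (contact force between any of the arm, the fingers, carrier and camera above 4 N).
It also fails if it takes over 56 s, if anything falls off the work surface, if the arm or the gripper's body presses on something with over 40 N, if the wrist force passes 120 N, or if a joint passes its speed limit or range.

## Working session

There is one attempt and no reset: what is moved stays moved. The work goes in short steps, Python scripts to look and compute and a tool call to move; the robot and the scene stay as the last step left them, time stands still between calls to the robot, and variables do not carry over. Pictures are saved under pics/ and viewed, at most 10 in all, crops included, and the job is handed in when it is done.

Besides the shell and the picture viewer there is one more tool, called after "Request:" as name(argument=value, ...) on one line, values as JSON. step_arm: Moves the arm, as the interface text tells. Its arguments: {"type":"object","properties":{"motion":{"type":"array"},"grip_force":{"type":"number"}},"required":["motion"]}

```bash
mkdir -p pics
python3 - <<'E'
from rig import sensors, vision, ctrl
import cv2, numpy as np
for n in ("top","side"):
    im=vision.grab_frame(n); cv2.imwrite(f"pics/{n}0.png",cv2.resize(im[:,:,::-1],(800,600),interpolation=cv2.INTER_CUBIC)); cv2.imwrite(f"{n}0_raw.png",im[:,:,::-1])
    i=vision.camera_info(n); print(n,i)
s=sensors.observe(); print(s, ctrl.grip_point_offset)
E
```

```text
top {'fov_y': 54.11717954431104, 'cx': 256.6224730456487, 'cy': 188.77625055239616, 'k1': -0.07000182321987447, 'extrinsics': array([[ 1.30363964e-02, -9.97696792e-01,  6.65669868e-02,
         4.41704548e+02],
       [-9.99642222e-01, -1.45588975e-02, -2.24380455e-02,
         2.42949752e+01],
       [ 2.33555080e-02, -6.62506594e-02, -9.97529634e-01,
         1.48708100e+03],
       [ 0.00000000e+00,  0.00000000e+00,  0.00000000e+00,
         1.00000000e+00]])}
side {'fov_y': 47.22074894343207, 'cx': 256.0954143022312, 'cy': 184.64646232871235, 'k1': -0.06386686793976497, 'extrinsics': array([[ 9.23950722e-01, -2.79522110e-01,  2.61117702e-01,
         2.11927672e+02],
       [-3.82510023e-01, -6.73267690e-01,  6.32769073e-01,
        -7.64407457e+02],
       [-1.07083461e-03, -6.84527579e-01, -7.28986177e-01,
         9.92371659e+02],
       [ 0.00000000e+00,  0.00000000e+00,  0.00000000e+00,
         1.00000000e+00]])}
{'time': 0.1, 'qpos': array([ 7.08981763e+01,  1.72138821e+01,  8.71773701e+01,  1.13922920e-03,
        7.56701396e+01, -3.81634351e+00]), 'qd': array([-0.00641057, -0.09968984, -0.10542778,  0.01136782,  0.12050543,
        0.02173881]), 'effort': array([-8.79499948e-04, -5.32643759e+01, -3.53282619e+01,  7.08722323e-02,
        2.33949552e-02, -7.68922837e-05]), 'tool_pos': array([144.91897348, 530.3156718 , 204.92468257]), 'orientation': array([[-9.64622941e-01,  2.63633165e-01, -3.68846131e-04],
       [ 2.63633408e-01,  9.64622420e-01, -1.00618572e-03],
       [ 9.05333225e-05, -1.06782999e-03, -9.99999426e-01]]), 'force': array([-0.52693372, -0.16826288,  0.10677937]), 'moment': array([0.03593565, 0.00183421, 0.00565035]), 'grip_force': 0.0, 'width': 1.000480361235156} 18.8
```

View pics/top0.png

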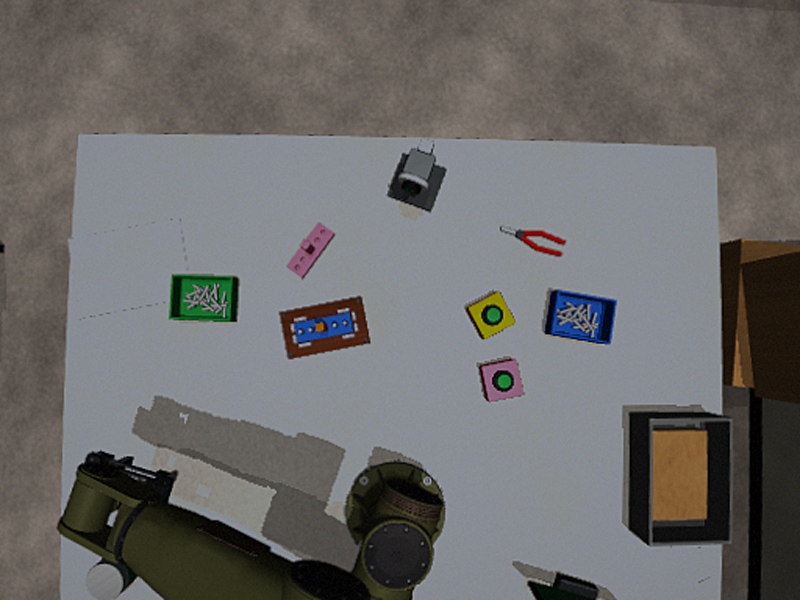

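View pics/side0.png

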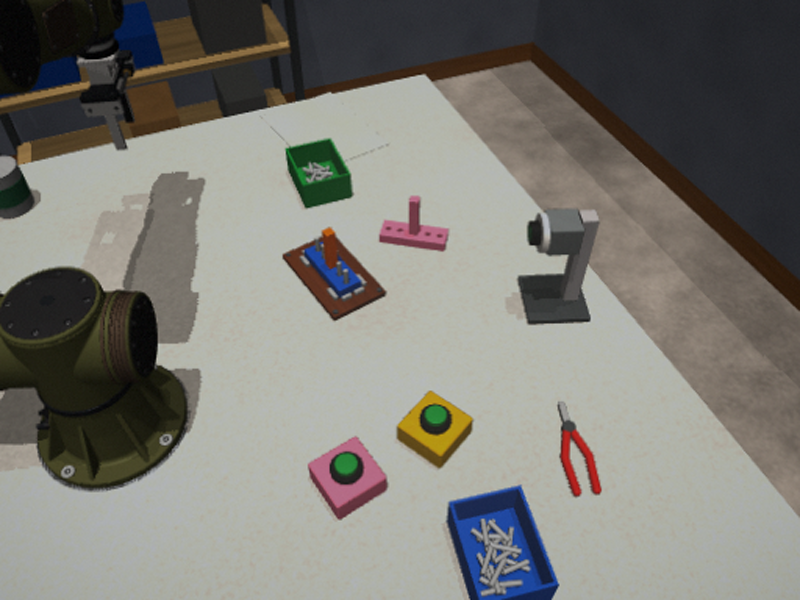

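The top view (800x600 view pixels) shows the yellow box with a green button at (492,315) and its pink look-alike at (501,380). The blue carrier in the brown nest is at (325,327), with a pink carrier look-alike at (311,250). The camera is at (412,183) with its lens facing the robot. I choose the yellow box and the blue carrier and check them in close crops.

```bash
cat > h.py <<'E'
import numpy as np, cv2
from rig import vision
def K(n):
    i=vision.camera_info(n); f=192/np.tan(np.radians(i["fov_y"]/2))
    return np.array([[f,0,i["cx"]],[0,f,i["cy"]],[0,0,1.]]), np.array([i["k1"],0,0,0.]), i["extrinsics"]
def at_z(n,px,z):
    k,d,E=K(n); u=cv2.undistortPoints(np.array(px,float).reshape(-1,1,2),k,d)[:,0]
    r=np.c_[u,np.ones(len(u))]@E[:3,:3].T
    return E[:3,3]+r*((z-E[2,3])/r[:,2])[:,None]
def proj(n,P):
    k,d,E=K(n); R=E[:3,:3].T
    return cv2.projectPoints(np.array(P,float).reshape(-1,1,3),R,-R@E[:3,3],k,d)[0][:,0]
E
python3 - <<'E'
import cv2, numpy as np
from h import *
T=cv2.imread("top0_raw.png"); S=cv2.imread("side0_raw.png")
def crop(im,x,y): return cv2.resize(im[y:y+60,x:x+80],(400,300),interpolation=cv2.INTER_CUBIC)
o=[(T,168,180),(T,280,165),(T,228,80),(S,325,125)]
p=[crop(*a) for a in o]
cv2.imwrite("pics/crops.png",np.vstack([np.hstack(p[:2]),np.hstack(p[2:])]))
hsv=cv2.cvtColor(T,cv2.COLOR_BGR2HSV)
def seg(name,im,box,lo,hi,z):
    x0,y0,x1,y1=box; h=cv2.cvtColor(im,cv2.COLOR_BGR2HSV)
    m=np.zeros(h.shape[:2],np.uint8); m[y0:y1,x0:x1]=cv2.inRange(h,lo,hi)[y0:y1,x0:x1]
    pts=np.argwhere(m)[:,::-1].astype(np.float32)
    W=at_z("top" if im is T else "side",pts,z)[:,:2].astype(np.float32)
    r=cv2.minAreaRect(W); print(name,len(pts),"mean",W.mean(0).round(1),"rect",np.round(r[0],1),np.round(r[1],1),round(r[2],1))
seg("nest",T,(170,180,245,235),(3,60,30),(14,255,200),12)
seg("blue",T,(170,180,245,235),(100,100,40),(125,255,255),20)
seg("orange",T,(170,180,245,235),(8,180,150),(22,255,255),110)
seg("btn top",T,(295,180,335,220),(45,100,60),(85,255,255),58)
seg("btn side",S,(250,245,310,300),(45,100,60),(85,255,255),58)
seg("yellow",T,(295,180,335,220),(20,100,60),(35,255,255),45)
E
```

```text
nest 966 mean [456.6 180.6] rect [457.4 182.3] [119.1 207.9] 12.1
blue 406 mean [456.9 182.9] rect [456.7 183.9] [ 51.8 141.8] 11.8
orange 8 mean [457.3 181.5] rect [456.8 182.8] [14.6 11. ] 1.2
btn top 64 mean [ 493.  -232.8] rect [ 493.5 -231.8] [30.6 30.9] 0.7
btn side 154 mean [ 492.4 -229.8] rect [ 492.6 -230.1] [38.2 32.6] 66.1
yellow 382 mean [ 492.3 -231. ] rect [ 492.5 -231.2] [88.7 88.4] 28.7
```

View pics/crops.png

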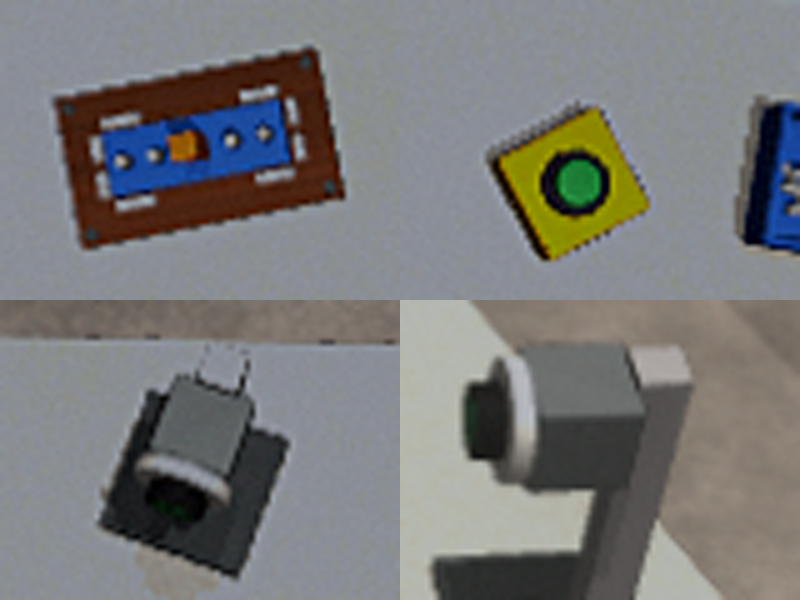

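The crops confirm the choices: blue carrier with its orange handle at crop (184,145), and yellow box with the green button at crop (577,182). The camera base corners in its crop are about (98,525), (238,577), (288,437) and (150,390). Next I work out the camera pose.

Run:
```python
from h import *
from rig import sensors
q=np.array([(98,225),(238,277),(288,137),(150,90)],float); px=(q+.5)/5-.5+[228,80]
for z in (5,12):
    W=at_z("top",px,z)[:,:2]
    print(z,W.round(1).tolist(),[round(float(np.linalg.norm(W[i]-W[(i+1)%4])),1) for i in range(4)])
    yd=(W[0]-W[1])+(W[3]-W[2]); yd/=np.linalg.norm(yd); xd=(W[3]-W[0])+(W[2]-W[1]); xd/=np.linalg.norm(xd)
    a=np.degrees(np.arctan2(xd[1],xd[0])); b=np.degrees(np.arctan2(-yd[0],yd[1])); m=np.radians((a+b)/2)
    x=np.array([np.cos(m),np.sin(m)]); c=W.mean(0); o=c-70*x; v=o-150*x
    print("yaw",a,b,"centre",c,"origin",o,"view",v)
    # lens-axis checks: predicted pixels in crops
    P=np.r_[o,180]; Q=np.r_[o+40*x,180]
    for n,off,add in(("top",(228,80),(0,300)),("side",(325,125),(400,300))):
        print(n,[(((r-off)+.5)*5-.5+add).round(0) for r in proj(n,[P,np.r_[o,195],np.r_[o,165],Q])])
# check handle & carrier_grip, button in side view (800px coords)
a=np.radians(12)
print("side view px handle top, button",proj("side",[[457,183,110],[492.5,-231,45],[492.5,-231,58]])/.64)
```

```text
5 [[797.6, 32.1], [757.4, -80.6], [872.8, -120.0], [909.3, -8.2]] [119.6, 122.0, 117.6, 118.8]
yaw -19.32031983349645 -18.869943956107672 centre [834.27070414 -44.18274512] origin [768.1223344  -21.28311236] view [626.3758278   27.78752924]
top [array([172., 509.]), array([173., 504.]), array([172., 514.]), array([191., 457.])]
side [array([476., 419.]), array([479., 399.]), array([472., 439.]), array([547., 417.])]
12 [[795.9, 32.0], [755.9, -80.1], [870.8, -119.3], [907.1, -8.0]] [119.0, 121.4, 117.1, 118.2]
yaw -19.32031983349645 -18.869943956107644 centre [832.41657938 -43.85931877] origin [766.26820963 -20.95968602] view [624.52170304  28.11095559]
top [array([172., 511.]), array([173., 506.]), array([171., 517.]), array([191., 460.])]
side [array([472., 420.]), array([476., 399.]), array([469., 440.]), array([544., 417.])]
side view px handle top, button [[329.31163348 234.80785454]
 [435.09166134 419.63219113]
 [435.39161076 415.21029796]]
```

Careful with the scale: shifts go in shares of 0.8 m and turns go in shares of 4 rad. That gives: -0.6 m / 0.8 = -0.75, -0.578 m / 0.8 = -0.7225, 1.094 rad / 4 = 0.2735.

Request:
step_arm(motion=[[[-0.0163,-0.0188,0],[0,0,0.0075],0],[[-0.0475,-0.0563,0],[0,0,0.02],0],[[-0.0813,-0.0963,0],[0,0,0.035],0],[[-0.1138,-0.1363,0],[0,0,0.05],0],[[-0.1463,-0.1763,0],[0,0,0.065],0],[[-0.1788,-0.215,0],[0,0,0.08],0],[[-0.2125,-0.255,0],[0,0,0.095],0],[[-0.245,-0.2938,0],[0,0,0.11],0],[[-0.2788,-0.3338,0],[0,0,0.125],0],[[-0.3113,-0.3738,0],[0,0,0.14],0],[[-0.3438,-0.4125,0],[0,0,0.155],0],[[-0.3775,-0.4525,0],[0,0,0.17],0],[[-0.41,-0.4925,0],[0,0,0.185],0],[[-0.4438,-0.5325,0],[0,0,0.2],0],[[-0.4763,-0.5713,0],[0,0,0.215],0],[[-0.51,-0.6113,0],[0,0,0.23],0],[[-0.5425,-0.6513,0],[0,0,0.245],0],[[-0.575,-0.69,0],[0,0,0.26],0],[[-0.6025,-0.7225,0],[0,0,0.27],0],[[-0.625,-0.75,0],[0,0,0.2735],0]])

```text
time: 1.77
tool_pos: [469.5, -182.5, 204.9]
orientation: [[-0.205, 0.979, -0.001], [0.979, 0.205, 0.0], [0.0, -0.001, -1.0]]
force: [0.5, 0.9, 0.7]
width: 0.005
grip_force: 0.0
```

Request:
step_arm(motion=[[[-0.0188,0.005,0.0125],[0,0,0],0],[[-0.0438,0.01,0.0375],[0,0,0],0],[[-0.0625,0.015,0.075],[0,0,0],0],[[-0.0684,0.0154,0.1125],[0,0,0],0],[[-0.0684,0.0154,0.1375],[0,0,0],0],[[-0.0684,0.0154,0.1525],[0,0,0],0],[[-0.0684,0.0154,0.1563],[0,0,0],0],[[-0.0684,0.0154,0.1563],[0,0,0],0]])

```text
time: 2.43
tool_pos: [492.5, -230.8, 80.4]
orientation: [[-0.209, 0.978, -0.001], [0.978, 0.209, 0.0], [0.0, -0.001, -1.0]]
force: [-0.0, 0.1, 0.9]
width: 0.001
grip_force: 0.0
```

Run:
```python
from rig import vision
import cv2,numpy as np
a=vision.grab_frame("side")[225:300,235:335,::-1]; b=vision.grab_frame("top")[165:240,265:365,::-1]
cv2.imwrite("pics/btn.png",np.hstack([cv2.resize(i,(400,300),interpolation=cv2.INTER_CUBIC) for i in (a,b)]))
```

```text
(no output)
```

View pics/btn.png

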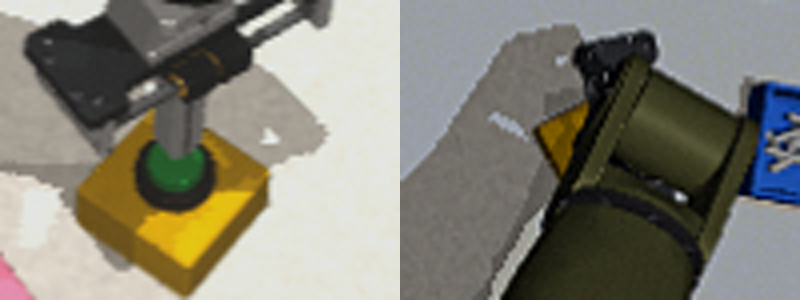

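The side crop shows the shut fingertips at (175,155), just above the middle of the green button at (175,170). I press down slowly.

Converted, 0.02 m / 0.8 = 0.025, 0.018 m / 0.8 = 0.0225.

Request:
step_arm(motion=[[[0,0,0.0063],[0,0,0],0],[[0,0,0.0125],[0,0,0],0],[[0,0,0.0163],[0,0,0],0],[[0,0,0.02],[0,0,0],0],[[0,0,0.0225],[0,0,0],0],[[0,0,0.025],[0,0,0],0],[[0,0,0.025],[0,0,0],0],[[0,0,0.025],[0,0,0],0]])

```text
time: 3.2
tool_pos: [492.7, -231.0, 61.2]
orientation: [[-0.209, 0.978, 0.0], [0.978, 0.209, -0.0], [-0.0, 0.0, -1.0]]
force: [-3.2, 2.8, 10.1]
width: 0.003
grip_force: 5.4
```

Converted, 0.0015 m / 0.8 = 0.0019, 0.001 m / 0.8 = 0.0013.

Request:
step_arm(motion=[[[0,0,0.0013],[0,0,0],0],[[0,0,0.0019],[0,0,0],0],[[0,0,0.0019],[0,0,0],0]])

```text
time: 3.45
tool_pos: [492.8, -231.1, 60.8]
orientation: [[-0.208, 0.978, 0.001], [0.978, 0.208, -0.0], [-0.001, 0.001, -1.0]]
force: [-9.9, 6.3, 24.8]
width: 0.007
grip_force: 12.4
```

Converted, 0.4123 m / 0.8 = 0.5154, -0.11 m / 0.8 = -0.1375.

Request:
step_arm(motion=[[[0,0,-0.0063],[0,0,0],0],[[0,0,-0.0188],[0,0,0],0],[[0,0,-0.0438],[0,0,0],0],[[0,0,-0.0813],[0,0,0],0],[[0.0125,0.0013,-0.1125],[0,0,0],0.3],[[0.0375,0.005,-0.1313],[0,0,0],0.6],[[0.0813,0.01,-0.1375],[0,0,0],1],[[0.1313,0.0163,-0.1375],[0,0,0],1],[[0.1813,0.0225,-0.1375],[0,0,0],1],[[0.2313,0.0288,-0.1375],[0,0,0],1],[[0.2813,0.035,-0.1375],[0,0,0],1],[[0.3313,0.0413,-0.1375],[0,0,0],1],[[0.3813,0.0475,-0.1375],[0,0,0],1],[[0.425,0.0538,-0.1375],[0,0,0],1],[[0.4625,0.0588,-0.1375],[0,0,0],1],[[0.4913,0.0613,-0.1375],[0,0,0],1],[[0.5088,0.0638,-0.1375],[0,0,0],1],[[0.5154,0.0645,-0.1375],[0,0,0],1],[[0.5154,0.0645,-0.1375],[0,0,0],1],[[0.5154,0.0645,-0.1375],[0,0,0],1]])

```text
time: 5.12
tool_pos: [457.1, 182.5, 169.0]
orientation: [[-0.209, 0.978, -0.0], [0.978, 0.209, -0.0], [-0.0, -0.0, -1.0]]
force: [-0.1, 0.5, -0.4]
width: 0.999
grip_force: 0.0
```

Run:
```python
from rig import vision,sensors
import cv2,numpy as np
from h import *
s=sensors.observe(); print(s["tool_pos"],s["orientation"].round(4),s["width"])
a=vision.grab_frame("side")[105:225,150:310,::-1]
cv2.imwrite("pics/nest.png",cv2.resize(a,(800,600),interpolation=cv2.INTER_CUBIC))
x=np.array([np.cos(np.radians(12)),np.sin(np.radians(12))]);c=np.array([457,183])
P=[[*c,110],[457,183,90],[*(c+10*x),90],[*(c-10*x),90]]
print(((proj("side",P)-[150,105]+.5)*5-.5).round(0))
```

```text
[457.14484155 182.48275505 169.00697331] [[-2.085e-01  9.780e-01 -0.000e+00]
 [ 9.780e-01  2.085e-01 -2.000e-04]
 [-2.000e-04 -1.000e-04 -1.000e+00]] 0.999381932783653
[[306. 228.]
 [308. 253.]
 [323. 247.]
 [294. 259.]]
```

View pics/nest.png

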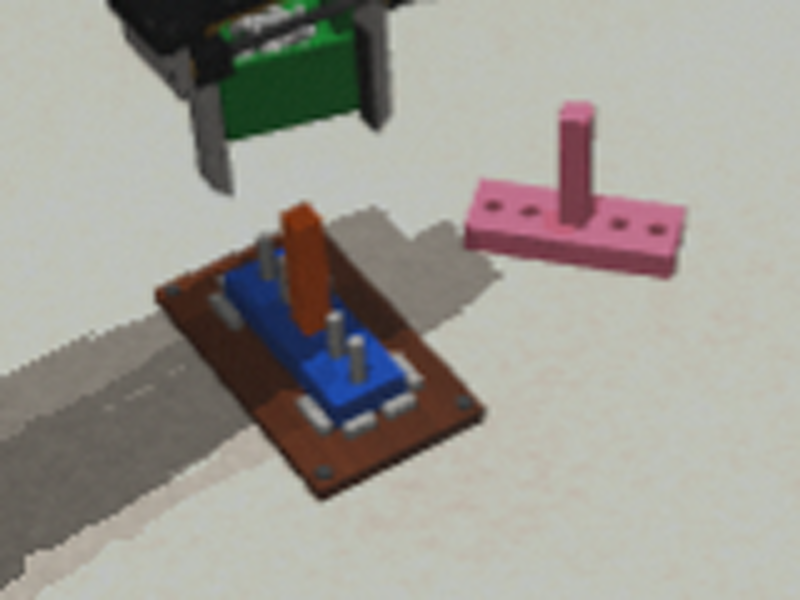

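The handle top appears at (300,211), which matches z≈122, so the carrier stands on the 12 mm plate. The grip point is therefore at z=102, and I aim for TCP z≈83. The fingers straddle the handle along the carrier's x.

Converted, 0.086 m / 0.8 = 0.1075, 0.082 m / 0.8 = 0.1025.

Request:
step_arm(motion=[[[0,0,0.0125],[0,0,0],1],[[0,0,0.0313],[0,0,0],1],[[0,0,0.0538],[0,0,0],1],[[0,0,0.075],[0,0,0],1],[[0,0,0.0925],[0,0,0],1],[[0,0,0.1025],[0,0,0],1],[[0,0,0.1075],[0,0,0],1],[[0,0,0.1075],[0,0,0],0.6],[[0,0,0.1075],[0,0,0],0.4],[[0,0,0.1075],[0,0,0],0.32],[[0,0,0.1075],[0,0,0],0.28],[[0,0,0.1075],[0,0,0],0.24],[[0,0,0.1075],[0,0,0],0.2],[[0,0,0.1075],[0,0,0],0.1],[[0,0,0.1075],[0,0,0],0],[[0,0,0.1075],[0,0,0],0],[[0,0,0.1075],[0,0,0],0],[[0,0,0.1075],[0,0,0],0]], grip_force=30)

```text
time: 6.67
tool_pos: [457.1, 183.0, 82.9]
orientation: [[-0.208, 0.978, 0.0], [0.978, 0.208, -0.0], [-0.0, 0.0, -1.0]]
force: [0.4, -0.7, 0.5]
width: 0.257
grip_force: 0.0
```

Request:
step_arm(motion=[[[0,0,0],[0,0,0],0],[[0,0,0],[0,0,0],0],[[0,0,0],[0,0,0],0],[[0,0,0],[0,0,0],0],[[0,0,0],[0,0,0],0],[[0,0,0],[0,0,0],0]])

```text
time: 7.17
tool_pos: [456.9, 183.0, 82.8]
orientation: [[-0.208, 0.978, -0.0], [0.978, 0.208, -0.0], [0.0, -0.0, -1.0]]
force: [-1.1, 0.8, -3.4]
width: 0.211
grip_force: 30.0
```

Gripped at 0.211, about 20 mm. I lift straight up slowly.

Converted, -0.06 m / 0.8 = -0.075, -0.058 m / 0.8 = -0.0725.

Request:
step_arm(motion=[[[0,0,-0.0013],[0,0,0],0],[[0,0,-0.0038],[0,0,0],0],[[0,0,-0.0075],[0,0,0],0],[[0,0,-0.0125],[0,0,0],0],[[0,0,-0.0188],[0,0,0],0],[[0,0,-0.025],[0,0,0],0],[[0,0,-0.0325],[0,0,0],0],[[0,0,-0.04],[0,0,0],0],[[0,0,-0.0475],[0,0,0],0],[[0,0,-0.055],[0,0,0],0],[[0,0,-0.0625],[0,0,0],0],[[0,0,-0.0688],[0,0,0],0],[[0,0,-0.0725],[0,0,0],0],[[0,0,-0.075],[0,0,0],0],[[0,0,-0.075],[0,0,0],0],[[0,0,-0.075],[0,0,0],0],[[0,0,-0.075],[0,0,0],0]], grip_force=40)

```text
time: 8.58
tool_pos: [457.0, 183.0, 142.7]
orientation: [[-0.208, 0.978, -0.0], [0.978, 0.208, -0.0], [-0.0, -0.0, -1.0]]
force: [-0.2, 0.1, -3.8]
width: 0.209
grip_force: 40.0
```

Run:
```python
from rig import vision,sensors
import cv2,numpy as np
a=vision.grab_frame("side")[75:195,150:310,::-1]
cv2.imwrite("pics/lift.png",cv2.resize(a,(800,600),interpolation=cv2.INTER_CUBIC))
s=sensors.observe();print(s["tool_pos"],s["force"],s["moment"],s["width"])
```

```text
[456.93886373 182.9590729  142.6506017 ] [ 0.45925467  0.28880806 -3.43403901] [-0.0171987   0.10101039 -0.03695433] 0.2117162498711534
```

View pics/lift.png

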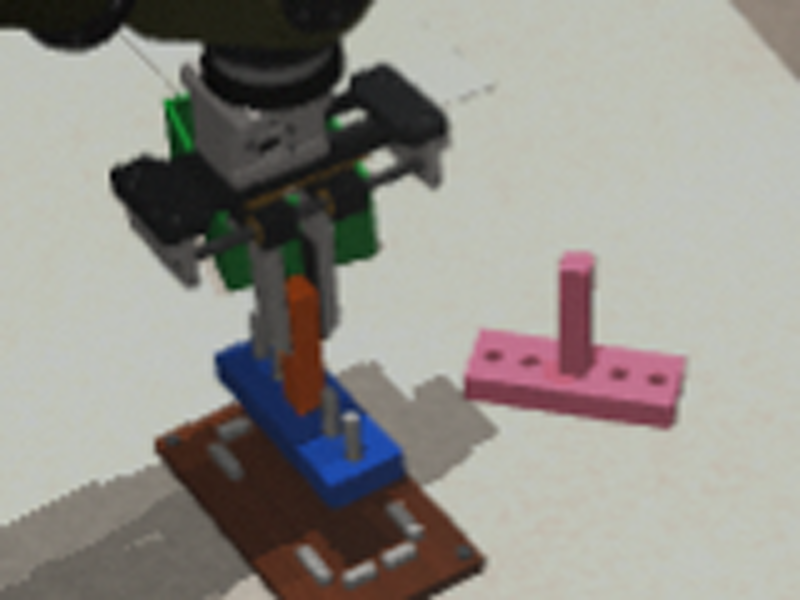

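The carrier is lifted and level, with the pins standing. The handle top is at (303,288), held between both fingers. I check the carrier's pose in the hand against the prediction while I raise it further.

Converted, -0.073 m / 0.8 = -0.0913, -0.072 m / 0.8 = -0.09.

Request:
step_arm(motion=[[[0,0,-0.0013],[0,0,0],0],[[0,0,-0.005],[0,0,0],0],[[0,0,-0.01],[0,0,0],0],[[0,0,-0.0163],[0,0,0],0],[[0,0,-0.0238],[0,0,0],0],[[0,0,-0.0313],[0,0,0],0],[[0,0,-0.0388],[0,0,0],0],[[0,0,-0.0463],[0,0,0],0],[[0,0,-0.0538],[0,0,0],0],[[0,0,-0.0613],[0,0,0],0],[[0,0,-0.0688],[0,0,0],0],[[0,0,-0.0763],[0,0,0],0],[[0,0,-0.0825],[0,0,0],0],[[0,0,-0.0875],[0,0,0],0],[[0,0,-0.09],[0,0,0],0],[[0,0,-0.0913],[0,0,0],0]])

```text
time: 9.97
tool_pos: [457.1, 183.0, 216.2]
orientation: [[-0.208, 0.978, 0.0], [0.978, 0.208, 0.0], [0.0, 0.0, -1.0]]
force: [0.1, -0.1, -4.9]
width: 0.212
grip_force: 40.0
```

Run:
```python
from h import *
a=np.radians(12); x=np.array([np.cos(a),np.sin(a)]);y=np.array([-x[1],x[0]]);c=np.array([457,183.])
b=142.7+18.8-90
P=[[*c,b+110],[*(c-70*y-25*x),b+20],[*(c-70*y+25*x),b+20],[*(c+70*y-25*x),b+20]]
print(((proj("side",P)-[150,75]+.5)*5-.5).round(0), "seen (303,288),(328,483),(405,458),(215,355)")
```

```text
[[296. 286.]
 [332. 486.]
 [405. 452.]
 [215. 353.]] seen (303,288),(328,483),(405,458),(215,355)
```

The carrier is within about 1 pixel of the predicted pose. I carry it to the view point.

Converted, -0.098 m / 0.8 = -0.1225, -0.097 m / 0.8 = -0.1213, 0.212 rad / 4 = 0.053.

Request:
step_arm(motion=[[[-0.0013,0.0013,0],[0,0,0.0008],0],[[-0.005,0.0038,0],[0,0,0.0028],0],[[-0.01,0.0075,0],[0,0,0.0058],0],[[-0.0163,0.0113,0],[0,0,0.0095],0],[[-0.0238,0.0163,0],[0,0,0.0138],0],[[-0.0313,0.0225,0],[0,0,0.0183],0],[[-0.0388,0.0275,0],[0,0,0.0225],0],[[-0.0463,0.0325,0],[0,0,0.027],0],[[-0.0538,0.0375,0],[0,0,0.0313],0],[[-0.0613,0.0438,0],[0,0,0.0358],0],[[-0.0688,0.0488,0],[0,0,0.04],0],[[-0.0763,0.0538,0],[0,0,0.0445],0],[[-0.0838,0.0588,0],[0,0,0.0488],0],[[-0.0913,0.065,0],[0,0,0.053],0],[[-0.0988,0.07,0],[0,0,0.0575],0],[[-0.1063,0.075,0],[0,0,0.0618],0],[[-0.1125,0.08,0],[0,0,0.0655],0],[[-0.1175,0.0825,0],[0,0,0.0685],0],[[-0.1213,0.0863,0],[0,0,0.0705],0],[[-0.1225,0.0869,0],[0,0,0.0715],0]])

```text
time: 11.63
tool_pos: [545.9, 101.3, 215.9]
orientation: [[0.077, 0.997, -0.0], [0.997, -0.077, -0.0], [-0.0, -0.0, -1.0]]
force: [0.2, -0.0, -4.0]
width: 0.212
grip_force: 40.0
```

Run:
```python
from rig import sensors
import numpy as np
s=sensors.observe(); p=s["tool_pos"];R=s["orientation"]
d=np.array([625.4,28,216.2])-p
print(p,(R.T@d).round(1),"yaw",np.degrees(np.arctan2(R[1,1],R[0,1])),"turn",np.arctan2(R[1,1],R[0,1])-np.radians(-19.1),s["width"],s["grip_force"])
```

```text
[545.90177628 101.27380104 215.87875753] [-66.9  84.9  -0.3] yaw -4.4105570621971735 turn 0.256379144548488 0.21173696517335275 39.99716520309448
```

Converted, 0.085 m / 0.8 = 0.1063, 0.0845 m / 0.8 = 0.1056, 0.256 rad / 4 = 0.064.

Request:
step_arm(motion=[[[-0.0013,0.0013,0],[0,0,0.0008],0],[[-0.0038,0.0038,0],[0,0,0.0025],0],[[-0.0075,0.0088,0],[0,0,0.0053],0],[[-0.0125,0.015,0],[0,0,0.0093],0],[[-0.0175,0.0225,0],[0,0,0.0135],0],[[-0.0238,0.03,0],[0,0,0.018],0],[[-0.03,0.0375,0],[0,0,0.0228],0],[[-0.0363,0.045,0],[0,0,0.0275],0],[[-0.0425,0.0538,0],[0,0,0.0325],0],[[-0.0488,0.0613,0],[0,0,0.0373],0],[[-0.055,0.07,0],[0,0,0.042],0],[[-0.0613,0.0775,0],[0,0,0.0468],0],[[-0.0675,0.085,0],[0,0,0.0515],0],[[-0.0725,0.0925,0],[0,0,0.0558],0],[[-0.0775,0.0988,0],[0,0,0.0595],0],[[-0.0813,0.1025,0],[0,0,0.062],0],[[-0.0831,0.1056,0],[0,0,0.0635],0],[[-0.0838,0.1063,0],[0,0,0.064],0],[[-0.0838,0.1063,0],[0,0,0.064],0],[[-0.0838,0.1063,0],[0,0,0.064],0]])

```text
time: 13.3
tool_pos: [625.0, 28.6, 216.0]
orientation: [[0.326, 0.946, -0.0], [0.946, -0.326, 0.0], [0.0, -0.0, -1.0]]
force: [-0.0, -0.5, -3.2]
width: 0.211
grip_force: 40.0
```

Request:
step_arm(motion=[[[0,0,0],[0,0,0],0],[[0,0,0],[0,0,0],0],[[0,0,0],[0,0,0],0],[[0,0,0],[0,0,0],0],[[0,0,0],[0,0,0],0],[[0,0,0],[0,0,0],0]])

```text
time: 13.8
tool_pos: [625.1, 28.4, 215.9]
orientation: [[0.326, 0.945, -0.0], [0.945, -0.326, -0.0], [-0.0, -0.0, -1.0]]
force: [-0.0, 0.5, -1.6]
width: 0.21
grip_force: 40.0
```

Run:
```python
from rig import vision,sensors
import cv2
from h import *
a=vision.grab_frame("side")[70:220,240:440,::-1]
cv2.imwrite("pics/end.png",cv2.resize(a,(800,600),interpolation=cv2.INTER_CUBIC))
s=sensors.observe(); R=s["orientation"]; print(s["tool_pos"],"yaw",np.degrees(np.arctan2(R[1,1],R[0,1])),s["qd"].round(2),s["force"],s["width"])
p=s["tool_pos"]; x=R[:,1]; y=np.array([-x[1],x[0],0]); c=np.array([p[0],p[1],p[2]+18.8-90])
P=[c+[0,0,110],c-70*y-25*x+[0,0,20],c-70*y+25*x+[0,0,20],c+70*y-25*x+[0,0,20]]+[c+k*y+[0,0,51] for k in (-55,-30,30,55)]
print(((proj("side",P)-[240,70]+.5)*4-.5).round(0).tolist())
```

```text
[625.15213025  28.37231403 215.95631798] yaw -19.023149695538454 [-0.06  0.05  0.03 -0.02  0.02 -0.07] [ 0.2425133   0.46911499 -3.52465672] 0.20915510687627883
[[187.0, 239.0], [154.0, 414.0], [229.0, 411.0], [136.0, 275.0], [192.0, 363.0], [188.0, 337.0], [178.0, 278.0], [175.0, 254.0]]
```

View pics/end.png

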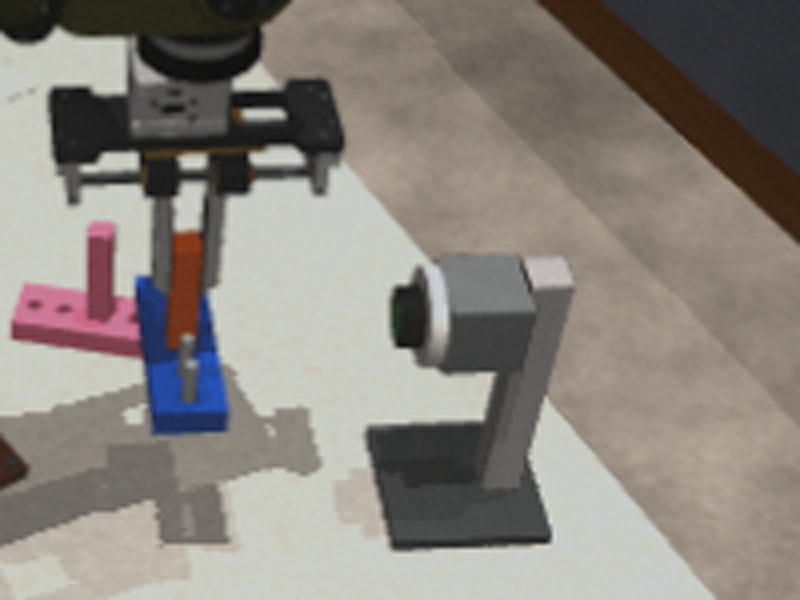

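The picture shows the carrier level in front of the lens, block corners near (153,408) and (137,278), within 2 pixels of the prediction. The handle top is at (187,235), and the two near pins stand at (190,375). The far two are hidden behind the handle. The arm is still, so I hand in.

```bash
python3 -c "
from rig import workorder
print(workorder.job_done())"
```

```text
the job is handed in; nothing more can be done
None
```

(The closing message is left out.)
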